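# Clamp a ceramic coil former in the desk vise

### The job

Swing the magnifier arm aside by its upright black grip until no part of it hangs over the vise. Then turn the vise crank clockwise until the sprung jaw holds the yellow coil former firmly against the fixed jaw: stop once you feel the crank stiffen clearly, because the former is ceramic and cracks if overtightened. Leave the former standing upright, let go, and do not disturb the morse key, the headband clip or the valve.

Things in the scene. Friction and masses are not known exactly. Their poses are not given: they have to be found in the camera images.
- vise: Green bench vise fixed to the desk, 300 x 60 mm. Origin on the desk under its middle; y along it from crank to fixed jaw, x across, z up. Bed 30 mm above the desk; gear head 71 mm high at y = -135 to -65 mm. Fixed jaw of dark steel, 56 mm wide, top at 85 mm; its face looks to -y and was preset by hand somewhere from y = 74 to 86 mm (not measured).
- jaw_face: Sprung steel face of the moving jaw, 56 wide, 10 thick, 53 mm high. Origin: bottom middle of the face that meets the former, 30.5 mm above the desk; y is the closing direction. It rides ahead of the crank-driven carriage on springs, 6 N per mm, 11 mm of give at most. About 38 N on the former (6 mm of give) is a proper grip; under 15 N is loose, over 60 N cracks it.
- crank (a joint): Crank on the gear head, upright axis, rad, growing clockwise seen from above, which closes the jaw, 30 mm per turn. Starts at 0 to 1.6; at 0 the crank arm points to vise -x and the jaw face stands at y = 0 in the vise frame. Stays where it is left (dry friction). From former touching both jaws to a proper grip is about 1.3 rad more.
- crank_knob (a point): On the axis of the crank's upright round wooden knob, 22 mm thick, 50 mm tall (87 to 137 mm above the desk), free to spin, 45 mm from the crank axis; this point is 115 mm up. Turning freely takes about 6 N along the circle here; gripping adds 0.106 N per N of grip: 8 to 11 N in all is firm, 12.5 N too much.
- crank_axis (a point): Point on the crank's axis of turning, 115 mm above the desk, level with crank_knob. A note on feel: 6 N is the drag while the crank moves; a tool that has just stopped after a short turn keeps less of it, roughly 1 to 3 N while the jaw runs free and 4.5 to 7 N (along the circle, against the travel) at a proper grip, rising steadily in between.
- magnifier (a joint): Magnifier arm about its post, rad: 0 = pointing to vise -x across the vise, growing clockwise seen from above (the lens goes towards vise +y). Starts at -0.25 to 0.2, is clear of the vise from 1.05 on, stop at 1.5. Stiff hinge, about 2 N at the grip; stays where it is left.
- magnifier_grip (a point): On the axis of the upright round black grip on the magnifier arm, 120 mm from the hinge; 14 mm thick, 50 mm tall (185 to 235 mm above the desk); this point is 215 mm up. The lens in its ring, 104 mm across, 10 mm thick, is centred 190 mm from the hinge, its top 185 mm above the desk.
- magnifier_hinge (a point): Point on the magnifier's upright hinge axis, at the height of the point magnifier_grip. The post below it is thin, tops out at 192 mm and stands on a round foot 90 mm across.
- former: Yellow ceramic coil former, a ribbed cylinder standing loose on the vise bed between the jaws; end flanges 44 mm in diameter, 60 mm tall, about 120 g. Origin at the centre of its underside, z along its axis.
- morse_key: Chrome morse key on a wooden base 110 x 60 mm, 42 mm high; origin under its middle. Bystander.
- headband_clip: Steel headband clip, a shallow U 70 x 18 mm, 20 mm high; origin under its middle. Bystander.
- valve: Glass valve standing on its black base, 42 mm in diameter, 88 mm tall; origin under its middle. Bystander.
There are look-alikes about, which are no part of the job. Of the things shaped like the former, the yellow one is meant.

How it is judged (in metres and radians):
On the way, in this order (a step that is already met when the one before it is completed fails the run):
1. the magnifier arm is swung clear of the vise (value of joint magnifier above 1.05 rad), for 0.2 s.
2. the sprung jaw grips the former firmly (contact force between jaw_face and former above 15 N), for 0.2 s.
At the end, for the whole second after the job is handed in: The magnifier arm is at rest clear of the vise (joint above 1.05 rad); the former stands upright (within 0.1 rad) on the bed, at rest, and the sprung jaw presses it with 15 to 60 N (value of joint magnifier above 1.05 rad and contact force between jaw_face and former between 15 and 60 N and angle between former's own z axis and vertical below 0.1 rad and z of former in the frame of vise below 0.036 m and linear speed of former below 0.01 m/s and velocity of joint magnifier below 0.05 rad/s); the robot touches nothing.
It fails at once if the former is squeezed by more than 60 N and cracks (contact force between jaw_face and former above 60 N).
It fails at once if the former is tipped over (angle between former's own z axis and vertical above 0.4 rad).
It fails at once if the morse key is pushed more than 20 mm (distance of morse_key from where it was at the start of the episode above 0.02 m).
It fails at once if the headband clip is pushed more than 20 mm (distance of headband_clip from where it was at the start of the episode above 0.02 m).
It fails at once if the valve is pushed more than 20 mm or knocked over (distance of valve from where it was at the start of the episode above 0.02 m or angle between valve's own z axis and vertical above 0.5 rad).
It also fails if it takes over 61 s, if anything falls off the work surface, if the arm or the gripper's body presses on something with over 40 N, if the wrist force passes 120 N, or if a joint passes its speed limit or range.

### The arm

A 6-joint arm with a two-finger parallel gripper is mounted at the origin on the work surface. World frame = base frame: x ahead of the robot, y to its left, z up, the work surface at z = 0. Lengths are in mm, angles in rad, forces in N, time in s.
With the tool pointing down it reaches from about 275 to 750 mm from the base axis. Payload 10.2 kg.
Tool frame: the origin (TCP) lies at the very end of the fingers, on their centre line; the grasp point (between the pads) lies 19 mm behind it; z points along the fingers, y is the direction in which the jaws open and shut (so a half turn about z gives the same grasp; the last joint's range is limited). The gripper opens to 85 mm and grips with 20 to 120 N. Pads are 22 mm wide; open, the fingers measure 114 mm over their backs; the gripper's body (76 mm by 85 mm) begins 54 mm behind the grasp point. The pads swing forward as they close: fully open they stand 13 mm farther back than shut.
Start: joints at [-1.366, 0.313, 1.498, -0, 1.331, -0.223], TCP at [217.795, -477.699, 231.294] pointing down, gripper open.
Joint ranges: [-2.94, 2.94], [-0.97, 2.17], [0.19, 2.56], [-1.23, 4.37], [0.02, 3.11], [-2.88, 2.88]. Speed limits (rad/s): [2.39, 2.39, 3.01, 3.14, 3.14, 3.14].

### API

Orientations are given as a unit quaternion [w, x, y, z].
In Python, from rig import ctrl, eyes, order gives the robot as it stands.
- The arm moves only by the tool move_arm, never from a script. Its argument "deltas" is a list of rows, each a list of 6 numbers: the shift along the tool's x, y, z in cm, then the turn, a rotation vector about the tool's x, y, z in degrees. A call has exactly 10 rows; each row shifts and turns the commanded pose from where the row before left it, along the tool's axes as they then stand; what a row does not reach is not made up. A row lasts 1/10 s, in which the tool goes at most 50 mm and 8.59 degrees, less where a joint would pass 70% of its speed; a pose out of reach is approached as far as the arm can. A call is refused whole if a number of a shift passes 5 or a number of a turn 8.59, either way. A call with a gripper value outside its range is refused whole. "grip" is the finger opening in cm, from 0 to 8.54, set as the call begins (left out, the last holds). The fingers move at their own pace and stop on an object; "newtons" is the grip in N (left out, the last holds). Time passes only in rows, so rows that do not move let the fingers close, or fill a call up. It gives the time, the measured TCP pose, the force and the opening at its end, in the units of the state.
- ctrl.sense(): the state, without advancing time (a new reading comes with each control period).
- eyes.capture(name): name is "side" or "top" or "wrist"; returns the picture (384x512x3 uint8, blue, green, red); there is no depth.
- eyes.camera_params(name): a dict with "K" (3x3 intrinsics, pixels), "camera_from_world" (4x4, takes a point from world to camera coordinates). Camera axes: x right, y down, z forward; pixel columns grow to the right and rows downward; lengths in mm; the calibration is good to about 2 mm. The wrist camera is an equidistant fisheye: a pixel r from the principal point sees the ray r / f radians off the axis. A picture is of the moment at which its call begins: read the wrist's pose just before it. camera_params takes no time and is no camera call; for the wrist camera it gives the pose at the moment of the call.
- order.finish_job(): hands the job in, once; it reports no verdict.
The state is a dict: "time_s": time; "joints": joint angles; "dq": joint speeds; "tau": joint torques, N m; "eef_pos": TCP position; "ee_rot": TCP orientation; "force": force on the tool from outside, world axes, zero at the start; "wrist_torque": the same for the moment, N m; "grip_width": opening from 0.0 (shut) to 1.0 (fully open).
Only numpy, scipy, OpenCV 4.12 (cv2) and the standard library are available. Lean on these libraries where they do the work, as an engineer would, in place of code of your own. Each camera call takes 0.05 s, during which the arm holds its last target.

## Working session

There is one attempt and no reset: what is moved stays moved. The work goes in short steps, Python scripts to look and compute and a tool call to move; the robot and the scene stay as the last step left them, time stands still between calls to the robot, and variables do not carry over. Pictures are saved under pics/ and viewed, and the job is handed in when it is done.

Besides the shell and the picture viewer there is one more tool, called after ">>>" as name([rows], argument=value, ...), one row to a line, values as JSON. move_arm: Moves the arm, as the interface text tells. Its arguments: {"type":"object","properties":{"deltas":{"type":"array"},"grip":{"type":"number"},"newtons":{"type":"number"}},"required":["deltas"]}

```bash
ls; mkdir -p pics
python3 - <<'E'
from rig import ctrl, eyes, order
import cv2,json
s=ctrl.sense();print(s)
for n in("side","top","wrist"):
    p=eyes.camera_params(n);print(n,p)
    cv2.imwrite(f"pics/{n}0.png",eyes.capture(n))
E
```

```text
pics
{'time_s': 0.0, 'joints': array([-1.36639776e+00,  3.13472672e-01,  1.49848153e+00,  3.07465182e-05,
        1.33097488e+00, -2.23388198e-01]), 'dq': array([ 0.00049705,  0.00114704, -0.00121648,  0.0003059 , -0.00025367,
       -0.00044626]), 'tau': array([-5.13422196e-05, -4.12265646e+01, -2.59742850e+01, -1.74064708e-04,
        4.13921691e-03,  1.48976532e-06]), 'eef_pos': array([ 217.7469461 , -477.42316515,  230.70673995]), 'ee_rot': array([-6.68042576e-04,  9.77212449e-01,  2.12262534e-01,  2.12746434e-05]), 'force': array([ 0.30891821, -0.09005401,  0.77674945]), 'wrist_torque': array([ 0.01800506,  0.03682891, -0.02584725]), 'grip_width': 0.9936872204286636}
side {'K': array([[380.30229135,   0.        , 254.93651706],
       [  0.        , 380.30229135, 199.90060758],
       [  0.        ,   0.        ,   1.        ]]), 'camera_from_world': array([[-9.20267234e-01, -3.91145702e-01,  1.06422871e-02,
         4.94944286e+02],
       [-2.68802260e-01,  6.12191626e-01, -7.43617346e-01,
         2.36211911e+02],
       [ 2.84347610e-01, -6.87187349e-01, -6.68520743e-01,
   
[... 467 characters left out ...]
      [ 9.52822316e-02,  3.43314758e-03, -9.95444378e-01,
         9.37508297e+02],
       [ 0.00000000e+00,  0.00000000e+00,  0.00000000e+00,
         1.00000000e+00]])}
wrist {'K': array([[297.31863964,   0.        , 257.54650021],
       [  0.        , 297.31863964, 192.79785283],
       [  0.        ,   0.        ,   1.        ]]), 'camera_from_world': array([[ 4.14706328e-01, -9.09955199e-01, -4.43807659e-04,
        -5.24482534e+02],
       [-8.62226236e-01, -3.93109945e-01,  3.19422118e-01,
        -4.10538078e+01],
       [-2.90834282e-01, -1.32083711e-01, -9.47612428e-01,
         3.80092710e+02],
       [ 0.00000000e+00,  0.00000000e+00,  0.00000000e+00,
         1.00000000e+00]])}
```

View pics/side0.png

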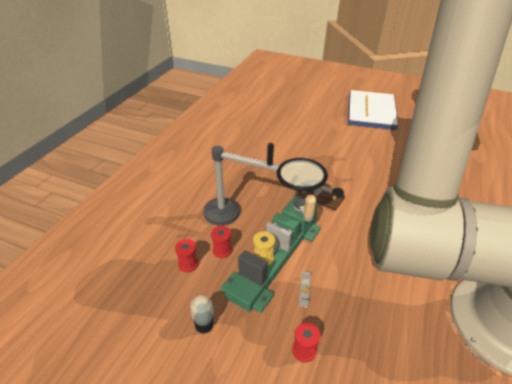

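View pics/top0.png

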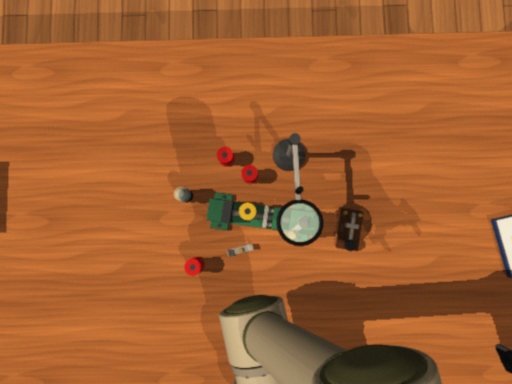

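View pics/wrist0.png

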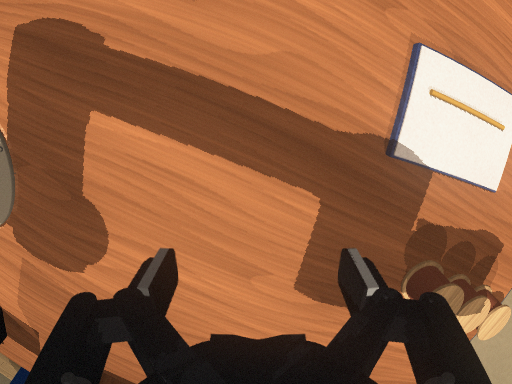

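```bash
cat > h.py <<'E'
import numpy as np,cv2
from rig import ctrl,eyes,order
def ray(n,u,v,P=None):
    P=P or eyes.camera_params(n);K=P["K"];M=P["camera_from_world"]
    x=(u-K[0,2])/K[0,0];y=(v-K[1,2])/K[1,1]
    if n=="wrist":
        r=np.hypot(x,y);k=np.sin(r)/r if r>1e-9 else 1;d=np.array([x*k,y*k,np.cos(r)])
    else:d=np.array([x,y,1.])
    R=M[:3,:3];o=-R.T@M[:3,3];d=R.T@d
    return o,d/np.linalg.norm(d)
def plane(n,u,v,z,P=None):
    o,d=ray(n,u,v,P);return o+d*(z-o[2])/d[2]
def two(a,b):
    (o1,d1),(o2,d2)=a,b
    t=np.linalg.lstsq(np.c_[d1,-d2],o2-o1,rcond=None)[0]
    p,q=o1+t[0]*d1,o2+t[1]*d2
    return (p+q)/2,np.linalg.norm(p-q)
def proj(n,p,P=None):
    P=P or eyes.camera_params(n);c=P["camera_from_world"]@np.r_[p,1];K=P["K"]
    if n=="wrist":
        r=np.hypot(c[0],c[1]);t=np.arctan2(r,c[2]);return np.array([K[0,2]+K[0,0]*t*c[0]/r,K[1,2]+K[1,1]*t*c[1]/r])
    return (K@c[:3]/c[2])[:2]
def zoom(src,dst,x0,y0,w,h,k):
    i=cv2.imread(src)[y0:y0+h,x0:x0+w];cv2.imwrite(dst,cv2.resize(i,None,fx=k,fy=k,interpolation=cv2.INTER_CUBIC))
E
python3 - <<'E'
from h import *
zoom("pics/top0.png","pics/topz.png",170,120,200,150,4)
zoom("pics/side0.png","pics/sidez.png",170,130,200,150,4)
E
```

```text
(no output)
```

View pics/topz.png

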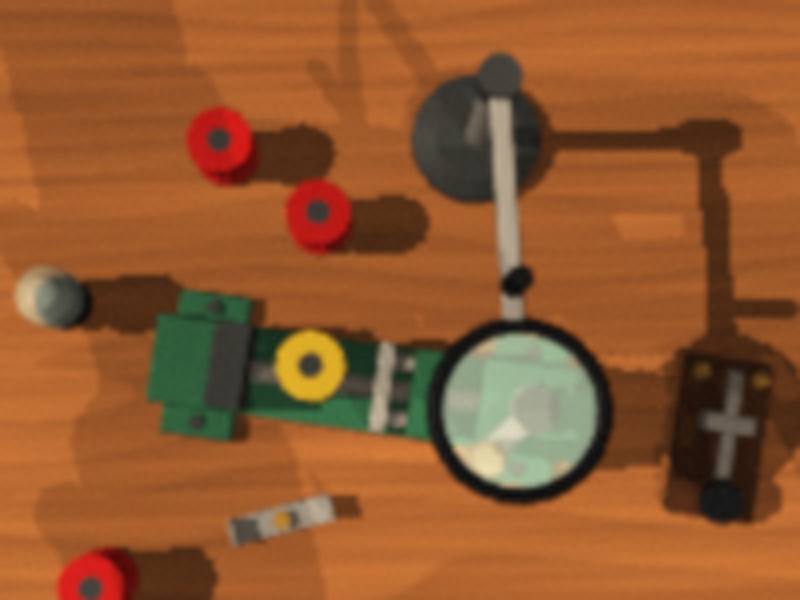

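View pics/sidez.png

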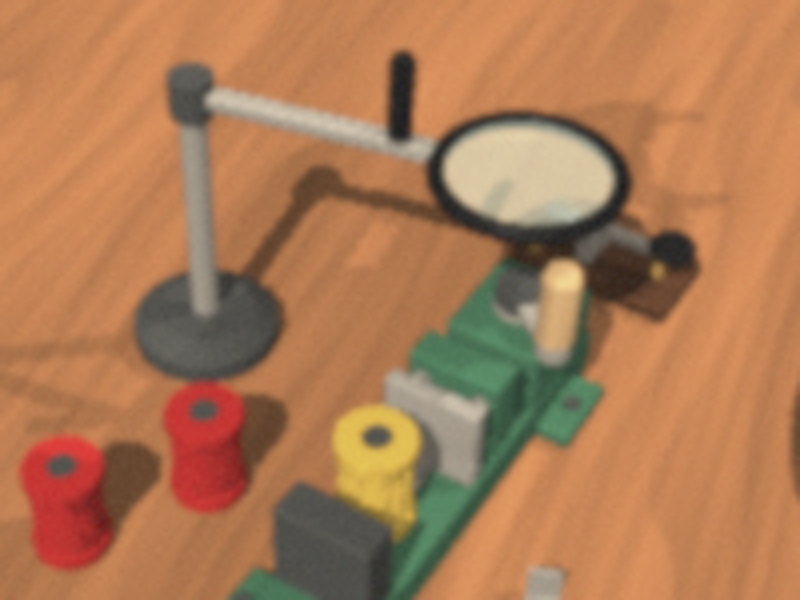

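```bash
cat > m1.py <<'E'
from h import *
T=lambda u,v:("top",170+(u+.5)/4-.5,120+(v+.5)/4-.5)
S=lambda u,v:("side",170+(u+.5)/4-.5,130+(v+.5)/4-.5)
def p(l,*a):print(l,*[np.round(x,1) for x in a])
p("grip top",two(ray(*T(518,277)),ray(*S(403,58))),plane(*T(518,277),235),plane(*S(403,58),235))
p("hinge cap",two(ray(*T(500,70)),ray(*S(190,73))),plane(*T(500,70),200))
p("foot",plane(*T(477,138),10),plane(*S(208,320),10))
p("knob top",two(ray(*T(484,460)),ray(*S(563,268))),plane(*T(484,460),137),plane(*S(563,268),137))
p("hub",plane(*T(538,408),87),plane(*S(520,292),80))
p("lens",plane(*T(520,410),185))
p("former top",plane(*T(311,366),90.5),plane(*S(377,437),90.5))
for c in [(218,322),(252,326),(240,410),(206,406)]: p("fixedjaw",plane(*T(*c),85))
for c in [(380,343),(393,343),(384,430),(371,430)]: p("jawface",plane(*T(*c),83.5))
p("key",plane(*T(725,435),20));p("valve",plane(*T(65,300),80));p("clip",plane(*T(283,520),10))
E
python3 m1.py
```

```text
Traceback (most recent call last):
  File "m1.py", line 5, in <module>
    p("grip top",two(ray(*T(518,277)),ray(*S(403,58))),plane(*T(518,277),235),plane(*S(403,58),235))
    ~^^^^^^^^^^^^^^^^^^^^^^^^^^^^^^^^^^^^^^^^^^^^^^^^^^^^^^^^^^^^^^^^^^^^^^^^^^^^^^^^^^^^^^^^^^^^^^^
  File "m1.py", line 4, in p
    def p(l,*a):print(l,*[np.round(x,1) for x in a])
                          ~~~~~~~~^^^^^
ValueError: setting an array element with a sequence. The requested array has an inhomogeneous shape after 1 dimensions. The detected shape was (2,) + inhomogeneous part.
```

```bash
sed -i 's/return (p+q)\/2,np.linalg.norm(p-q)/return np.r_[(p+q)\/2,np.linalg.norm(p-q)]/' h.py; python3 m1.py
```

```text
grip top [ 5.292e+02 -5.250e+01  2.331e+02  2.000e-01] [528.9 -52.3 235. ] [528.3 -49.8 235. ]
hinge cap [651.1 -51.1 191.6   1.1] [649.5 -50.  200. ]
foot [649.  -51.9  10. ] [648.6 -49.6  10. ]
knob top [430.9 -39.  138.9   1. ] [430.3 -39.2 137. ] [431.8 -40.9 137. ]
hub [460.6 -78.3  87. ] [461.3 -76.1  80. ]
lens [459.  -56.3 185. ]
former top [490.2  63.7  90.5] [490.8  67.2  90.5]
fixedjaw [519.7 122.4  85. ]
fixedjaw [516.7 100.8  85. ]
fixedjaw [463.8 109.3  85. ]
fixedjaw [466.8 130.7  85. ]
jawface [504.   19.9  83.5]
jawface [503.8  11.7  83.5]
jawface [449.1  18.8  83.5]
jawface [449.3  27.   83.5]
key [ 440.  -211.6   20. ]
valve [536.5 220.5  80. ]
clip [389.6  87.9  10. ]
```

>>> move_arm([
  [0,0,-2,0,0,8.17],
  [0,0,-2,0,0,8.17],
  [0,0,-2,0,0,8.17],
  [2.4,-3.3,0,0,0,0],
  [2.4,-3.3,0,0,0,0],
  [2.4,-3.3,0,0,0,0],
  [2.4,-3.3,0,0,0,0],
  [2.4,-3.3,0,0,0,0],
  [2.4,-3.3,0,0,0,0],
  [2.4,-3.3,0,0,0,0],
], grip=5, newtons=30)

```text
time_s: 1.15
eef_pos: [386.4, -245.2, 291.2]
ee_rot: [-0.0, 1.0, -0.0, -0.0]
force: [0.6, -1.2, -0.6]
grip_width: 0.584
```

>>> move_arm([
  [2.5,-3.4,0,0,0,0],
  [2.5,-3.4,0,0,0,0],
  [2.5,-3.4,0,0,0,0],
  [2.5,-3.4,0,0,0,0],
  [2.3,-3.1,0,0,0,0],
  [2.0,-2.8,0,0,0,0],
  [0,0,0,0,0,0],
  [0,0,0,0,0,0],
  [0,0,0,0,0,0],
  [0,0,0,0,0,0],
])

```text
time_s: 2.15
eef_pos: [528.4, -52.5, 291.4]
ee_rot: [0.0, 1.0, -0.001, 0.0]
force: [-0.4, -0.0, 0.4]
grip_width: 0.587
```

Run:
```python
from h import *
s=ctrl.sense();print(s['eef_pos'],s['joints'],s['force'])
P=eyes.camera_params("wrist")
i=eyes.capture("wrist");cv2.imwrite("pics/w1.png",i)
print(proj("wrist",[528.9,-51.5,235],P),proj("wrist",[430.7,-39.5,137],P),proj("wrist",s['eef_pos'],P))
```

```text
[528.41763476 -52.51796327 291.40560797] [-3.19808696e-01  2.90782510e-01  1.37128928e+00 -1.12149015e-04
  1.47947634e+00  1.25234452e+00] [-0.43244854 -0.04738514  0.38025636]
[256.32860081 212.3033735 ] [246.53013374 258.2866663 ] [257.83401175 252.09789874]
```

View pics/w1.png

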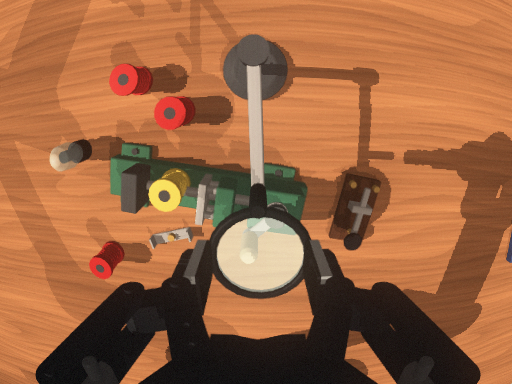

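>>> move_arm([
  [0,0,2,0,0,0],
  [0,0,2.5,0,0,0],
  [0,0,2.5,0,0,0],
  [0,0,1.7,0,0,0],
  [0,0,0.6,0,0,0],
  [0,0,0,0,0,0],
  [0,0,0,0,0,0],
  [0,0,0,0,0,0],
  [0,0,0,0,0,0],
  [0,0,0,0,0,0],
])

```text
time_s: 3.2
eef_pos: [528.9, -51.7, 198.7]
ee_rot: [0.0, 1.0, 0.0, 0.0]
force: [-0.6, -0.7, 1.2]
grip_width: 0.588
```

>>> move_arm([
  [0,0,0,0,0,0],
  [0,0,0,0,0,0],
  [0,0,0,0,0,0],
  [0,0,0,0,0,0],
  [0,0,0,0,0,0],
  [0,0,0,0,0,0],
  [0,0,0,0,0,0],
  [0,0,0,0,0,0],
  [0,0,0,0,0,0],
  [0,0,0,0,0,0],
], grip=0, newtons=40)

```text
time_s: 4.2
eef_pos: [528.8, -51.8, 198.4]
ee_rot: [0.0, 1.0, 0.0, 0.0]
force: [-2.0, -0.7, 4.3]
grip_width: 0.15
```

Run:
```python
from h import *
s=ctrl.sense();print(s['eef_pos'],s['force'],s['grip_width'])
cv2.imwrite("pics/w2.png",eyes.capture("wrist"))
# arc plan
h=np.array([650,-51.]);r=120
a0=0;N=10
# world angle phi clockwise from -x
for phi in np.arange(0,1.45,.1):
    print(round(phi,2),np.round(h+r*np.array([-np.cos(phi),np.sin(phi)]),1))
```

```text
[528.79775469 -51.76170191 198.44530377] [-2.04015021 -0.65322639  4.29974492] 0.1497957431157463
0.0 [530. -51.]
0.1 [530.6 -39. ]
0.2 [532.4 -27.2]
0.3 [535.4 -15.5]
0.4 [539.5  -4.3]
0.5 [544.7   6.5]
0.6 [551.   16.8]
0.7 [558.2  26.3]
0.8 [566.4  35.1]
0.9 [575.4  43. ]
1.0 [585.2  50. ]
1.1 [595.6  55.9]
1.2 [606.5  60.8]
1.3 [617.9  64.6]
1.4 [629.6  67.3]
```

View pics/w2.png

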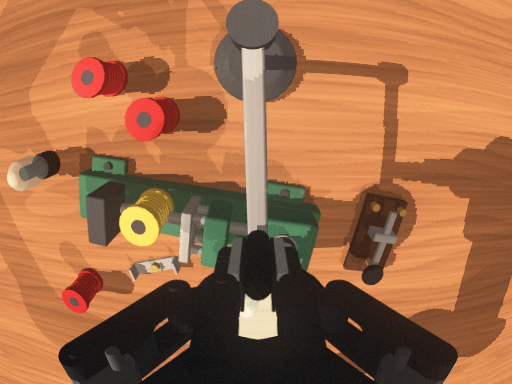

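>>> move_arm([
  [0.06,-1.2,0,0,0,0],
  [0.18,-1.18,0,0,0,0],
  [0.3,-1.17,0,0,0,0],
  [0.41,-1.12,0,0,0,0],
  [0.52,-1.08,0,0,0,0],
  [0.63,-1.03,0,0,0,0],
  [0.72,-0.95,0,0,0,0],
  [0.82,-0.88,0,0,0,0],
  [0.9,-0.79,0,0,0,0],
  [0.98,-0.7,0,0,0,0],
])

```text
time_s: 5.25
eef_pos: [584.6, 49.9, 198.3]
ee_rot: [0.0, 1.0, -0.0, -0.0]
force: [-3.1, -3.5, 4.4]
grip_width: 0.154
```

>>> move_arm([
  [1.04,-0.59,0,0,0,0],
  [1.09,-0.49,0,0,0,0],
  [1.14,-0.38,0,0,0,0],
  [1.17,-0.27,0,0,0,0],
  [0.4,-0.07,0,0,0,0],
  [0,0,0,0,0,0],
  [0,0,0,0,0,0],
  [0,0,0,0,0,0],
  [0,0,0,0,0,0],
  [0,0,0,0,0,0],
])

```text
time_s: 6.25
eef_pos: [632.7, 68.8, 198.3]
ee_rot: [-0.001, 1.0, 0.0, 0.0]
force: [-0.5, 6.0, 2.5]
grip_width: 0.153
```

Run:
```python
from h import *
s=ctrl.sense();print(s['eef_pos'],s['force'],s['grip_width'])
cv2.imwrite("pics/t3.png",eyes.capture("top"));zoom("pics/t3.png","pics/t3z.png",170,120,200,150,4)
cv2.imwrite("pics/s3.png",eyes.capture("side"));zoom("pics/s3.png","pics/s3z.png",170,130,200,150,4)
```

```text
[632.66583482  68.83453221 198.25717594] [-0.50548746  6.04051174  2.46692655] 0.15281850558814586
```

View pics/t3z.png

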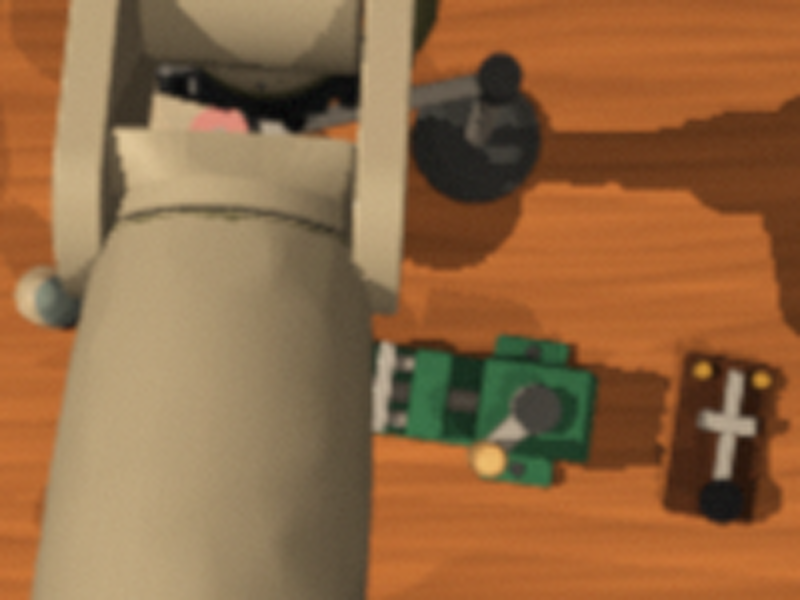

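View pics/s3z.png

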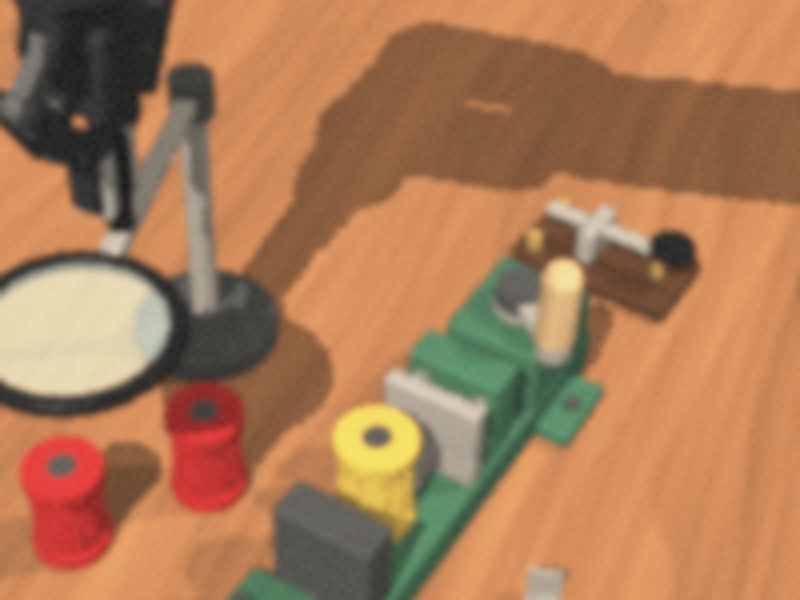

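>>> move_arm([
  [0,0,0,0,0,0],
  [0,0,0,0,0,0],
  [0,0,0,0,0,0],
  [0,0,0,0,0,0],
  [0,0,-1.5,0,0,0],
  [0,0,-2.5,0,0,0],
  [0,0,-2.5,0,0,0],
  [0,0,-1.5,0,0,0],
  [0,0,0,0,0,0],
  [0,0,0,0,0,0],
], grip=5)

```text
time_s: 7.35
eef_pos: [632.3, 67.3, 277.4]
ee_rot: [-0.0, 1.0, -0.0, -0.0]
force: [0.3, 0.9, 0.2]
grip_width: 0.587
```

Run:
```python
from h import *
im=cv2.imread("pics/t3.png");hsv=cv2.cvtColor(im,cv2.COLOR_BGR2HSV)
print(hsv[120+460//4,170+489//4],hsv[120+408//4,170+538//4],hsv[120+365//4,170+540//4], hsv[225,270:310].tolist()[::4])
def cen(m,x0,y0,x1,y1):
    mm=np.zeros_like(m);mm[y0:y1,x0:x1]=m[y0:y1,x0:x1];n,l,st,c=cv2.connectedComponentsWithStats(mm)
    k=1+np.argmax(st[1:,4]);return c[k],st[k]
g=cv2.inRange(hsv,(0,0,60),(179,60,140));c,st=cen(g,295,212,315,232);print("hub",c,st,plane("top",*c,80),plane("top",*c,90))
g=cv2.inRange(hsv,(12,60,170),(30,160,255));c,st=cen(g,280,225,300,245);print("knob",c,st,plane("top",*c,137))
zoom("pics/t3.png","pics/t3y.png",275,195,55,50,12)
```

```text
[ 18 139 233] [18 44 70] [ 68 122  73] [[18, 59, 139], [67, 122, 117], [67, 125, 110], [70, 121, 59], [67, 122, 46], [68, 125, 96], [64, 92, 94], [17, 53, 158], [20, 33, 69], [26, 26, 69]]
hub [303.04411765 222.40441176] [295 216  15  16 136] [458.72704153 -76.31689595  80.        ] [458.67811258 -75.14087035  90.        ]
knob [291.41509434 234.49056604] [287 231   9   8  53] [430.61624871 -41.11212391 137.        ]
```

View pics/t3y.png

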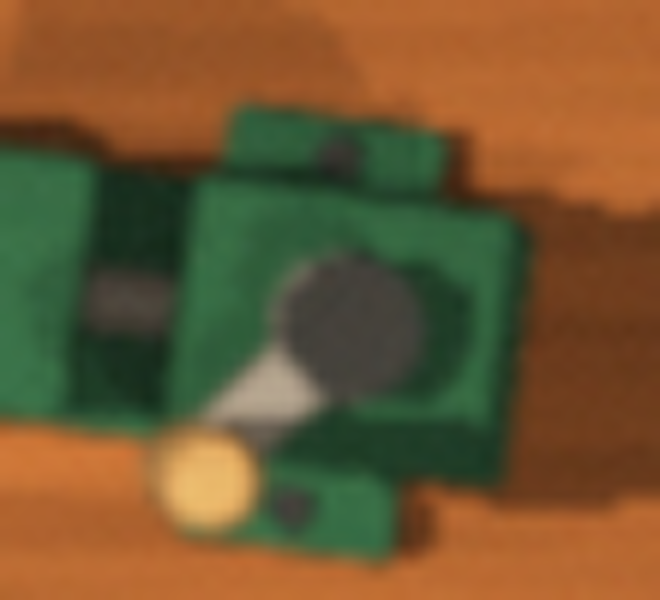

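>>> move_arm([
  [-2.5,1.3,0,0,0,0],
  [-3.6,2,0,0,0,0],
  [-4,2.2,0,0,0,0],
  [-4,2.2,0,0,0,0],
  [-3.5,1.9,0,0,0,0],
  [-2.5,1.2,2,0,0,0],
  [0,0,3,0,0,0],
  [0,0,2,0,0,0],
  [0,0,0,0,0,0],
  [0,0,0,0,0,0],
])

```text
time_s: 8.35
eef_pos: [431.3, -40.6, 208.3]
ee_rot: [-0.0, 1.0, 0.0, -0.0]
force: [0.2, -0.4, 0.6]
grip_width: 0.586
```

Run:
```python
from h import *
s=ctrl.sense();print(s['eef_pos'],s['force'],s['joints'])
P=eyes.camera_params("wrist")
i=eyes.capture("wrist");cv2.imwrite("pics/w4.png",i)
cv2.imwrite("pics/t4.png",eyes.capture("top"));zoom("pics/t4.png","pics/t4z.png",170,120,200,150,4)
for q in ([431,-41,137],[460.5,-75,90],[528,-50,235]):print(proj("wrist",q,P))
zoom("pics/w4.png","pics/w4z.png",156,150,200,150,4)
import pickle;pickle.dump(P,open("P4.pkl","wb"))
```

```text
[431.32431271 -40.64941542 208.28623289] [ 0.23597199 -0.43066086  0.62572257] [-3.65736378e-01  1.31348747e-01  1.78915827e+00 -1.38720887e-05
  1.22197265e+00  1.20503310e+00]
[258.2457488  205.83009015]
[296.05944228 156.03653213]
[282.65525127  59.67403547]
```

View pics/w4.png

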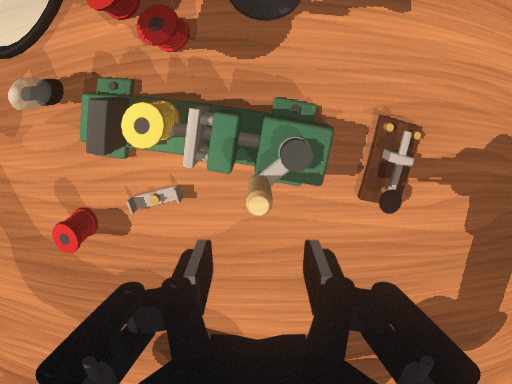

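View pics/w4z.png

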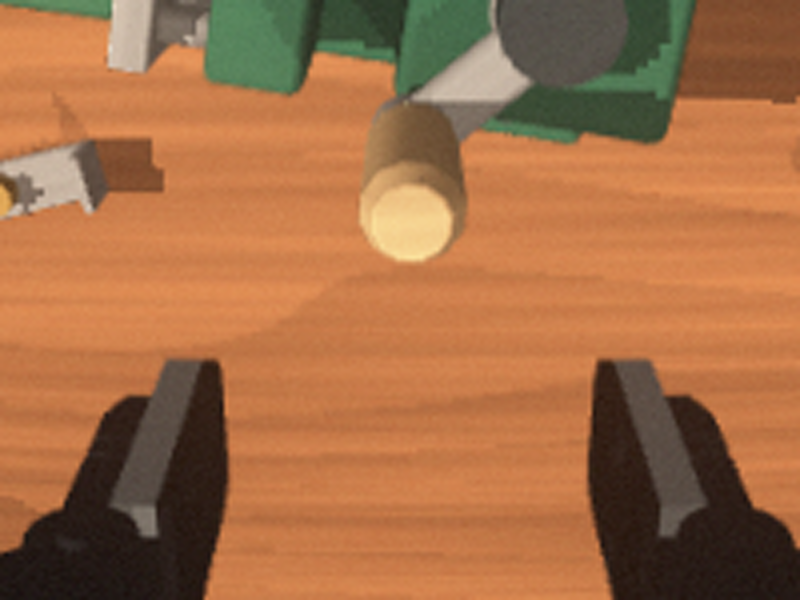

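View pics/t4z.png

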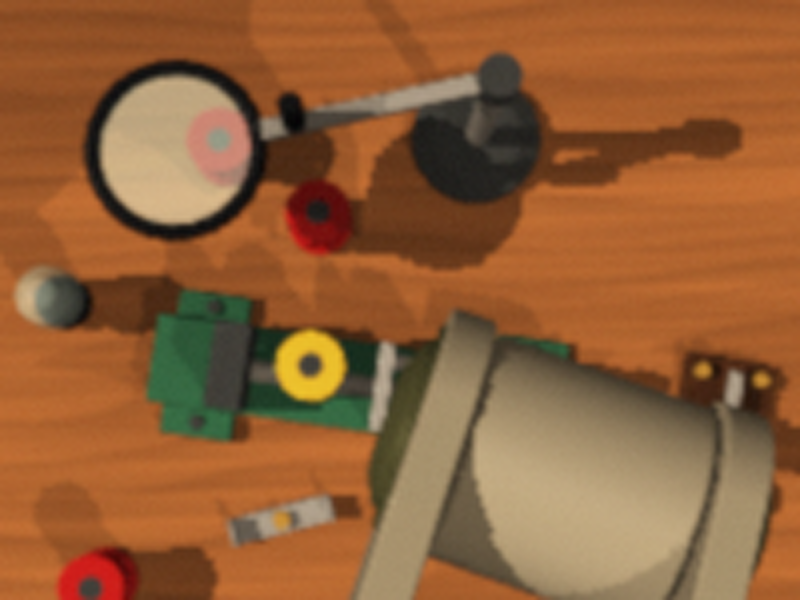

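Run:
```python
from h import *
zoom("pics/w4.png","pics/w4y.png",75,70,180,110,4)
```

```text
(no output)
```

View pics/w4y.png

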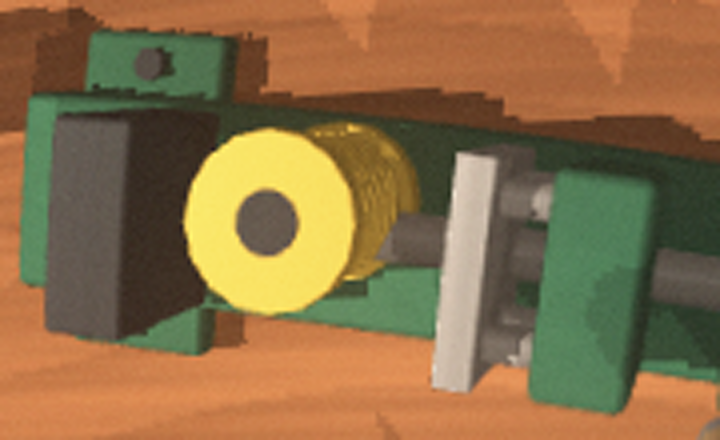

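>>> move_arm([
  [0,0,2,0,0,0],
  [0,0,3,0,0,0],
  [0,0,3,0,0,0],
  [0,0,2,0,0,0],
  [0,0,0.8,0,0,0],
  [0,0,0,0,0,0],
  [0,0,0,0,0,0],
  [0,0,0,0,0,0],
  [0,0,0,0,0,0],
  [0,0,0,0,0,0],
])

```text
time_s: 9.45
eef_pos: [431.6, -40.8, 100.8]
ee_rot: [0.0, 1.0, 0.0, 0.0]
force: [-0.2, 0.6, -0.5]
grip_width: 0.585
```

```bash
cat > m2.py <<'E'
from h import *
import pickle;P=pickle.load(open("P4.pkl","rb"))
W=lambda u,v,z:plane("wrist",75+(u+.5)/4-.5,70+(v+.5)/4-.5,z,P)
a,b=W(131,122,85),W(119,337,85);c,d=W(457,152,83.5),W(432,386,83.5)
e=W(269,222,90.5)
print(a,b,c,d,e)
ax=np.array([460.7,-75])
y=(a+b)/2;o=(c+d)/2
Y=(y[:2]-ax);print("axis->fixed",np.linalg.norm(Y),np.arctan2(Y[0],Y[1]))
for q in(a-b,c-d):print("yaw",np.arctan2(-q[1],q[0]),np.hypot(*q[:2]))
J=o[:2]-ax;print("axis->jaw",np.linalg.norm(J),np.arctan2(J[0],J[1]))
E
python3 m2.py
```

```text
[517.61702307 103.21789935  85.        ] [464.85822491 111.78864807  85.        ] [504.56636567  21.44965026  83.5       ] [450.02506131  30.10588893  83.5       ] [491.26795132  65.42341571  90.5       ]
axis->fixed 185.04051284787417 0.1657905551532526
yaw 0.16104470411046487 53.45043046441089
yaw 0.15739699931495268 55.22394724095512
axis->jaw 102.1350897141616 0.16321151320765556
```

>>> move_arm([
  [0,0,0,0,0,0],
  [0,0,0,0,0,0],
  [0,0,0,0,0,0],
  [0,0,0,0,0,0],
  [0,0,0,0,0,0],
  [0,0,0,0,0,0],
  [0,0,0,0,0,0],
  [0,0,0,0,0,0],
  [0,0,0,0,0,0],
  [0,0,0,0,0,0],
], grip=0, newtons=25)

```text
time_s: 10.45
eef_pos: [431.6, -41.0, 100.5]
ee_rot: [0.0, 1.0, 0.0, 0.0]
force: [-0.8, -5.0, 4.2]
grip_width: 0.248
```

```bash
cat > arc.py <<'E'
import numpy as np,sys
p0,dp,n=map(float,sys.argv[1:4])
ph=p0+dp*np.arange(int(n)+1);q=4.5*np.c_[-np.cos(ph),-np.sin(ph)]
d=np.diff(np.vstack([q[:1],np.round(q[1:]-q[0],2)+q[0]]),axis=0)
for i in range(0,len(d),10):print(round(ph[i],3),[[round(a,2),round(b,2),0,0,0,0] for a,b in d[i:i+10]])
E
python3 arc.py .864 .15 10; python3 arc.py 2.364 .2 40
```

```text
0.864 [[np.float64(0.54), np.float64(-0.4), 0, 0, 0, 0], [np.float64(0.6), np.float64(-0.31), 0, 0, 0, 0], [np.float64(0.64), np.float64(-0.22), 0, 0, 0, 0], [np.float64(0.66), np.float64(-0.12), 0, 0, 0, 0], [np.float64(0.68), np.float64(-0.02), 0, 0, 0, 0], [np.float64(0.67), np.float64(0.08), 0, 0, 0, 0], [np.float64(0.65), np.float64(0.17), 0, 0, 0, 0], [np.float64(0.61), np.float64(0.28), 0, 0, 0, 0], [np.float64(0.57), np.float64(0.36), 0, 0, 0, 0], [np.float64(0.51), np.float64(0.44), 0, 0, 0, 0]]
2.364 [[np.float64(0.56), np.float64(0.7), 0, 0, 0, 0], [np.float64(0.42), np.float64(0.8), 0, 0, 0, 0], [np.float64(0.24), np.float64(0.86), 0, 0, 0, 0], [np.float64(0.07), np.float64(0.9), 0, 0, 0, 0], [np.float64(-0.11), np.float64(0.89), 0, 0, 0, 0], [np.float64(-0.28), np.float64(0.85), 0, 0, 0, 0], [np.float64(-0.45), np.float64(0.78), 0, 0, 0, 0], [np.float64(-0.59), np.float64(0.67), 0, 0, 0, 0], [np.float64(-0.72), np.float64(0.55), 0, 0, 0, 0], [np.float64(-0.81), np.float64(0.39), 0, 0, 0, 0]]
4.364 [[np.float64(-0.87), np.float64(0.22), 0, 0, 0, 0], [np.float64(-0.9), np.
[... 762 characters left out ...]
t64(0.88), np.float64(-0.16), 0, 0, 0, 0], [np.float64(0.9), np.float64(0.0), 0, 0, 0, 0], [np.float64(0.88), np.float64(0.19), 0, 0, 0, 0], [np.float64(0.82), np.float64(0.36), 0, 0, 0, 0]]
8.364 [[np.float64(0.74), np.float64(0.51), 0, 0, 0, 0], [np.float64(0.62), np.float64(0.66), 0, 0, 0, 0], [np.float64(0.47), np.float64(0.76), 0, 0, 0, 0], [np.float64(0.32), np.float64(0.84), 0, 0, 0, 0], [np.float64(0.14), np.float64(0.88), 0, 0, 0, 0], [np.float64(-0.03), np.float64(0.9), 0, 0, 0, 0], [np.float64(-0.21), np.float64(0.87), 0, 0, 0, 0], [np.float64(-0.39), np.float64(0.82), 0, 0, 0, 0], [np.float64(-0.53), np.float64(0.72), 0, 0, 0, 0], [np.float64(-0.67), np.float64(0.6), 0, 0, 0, 0]]
```

>>> move_arm([
  [0.54,-0.4,0,0,0,0],
  [0.6,-0.31,0,0,0,0],
  [0.64,-0.22,0,0,0,0],
  [0.66,-0.12,0,0,0,0],
  [0.68,-0.02,0,0,0,0],
  [0.67,0.08,0,0,0,0],
  [0.65,0.17,0,0,0,0],
  [0.61,0.28,0,0,0,0],
  [0.57,0.36,0,0,0,0],
  [0.51,0.44,0,0,0,0],
])

```text
time_s: 11.45
eef_pos: [491.6, -42.8, 100.4]
ee_rot: [-0.001, 1.0, 0.0, -0.002]
force: [-9.4, -1.3, 10.7]
grip_width: 0.25
```

```bash
cat > f.py <<'E'
from h import *
ax=np.array([460.7,-75])
s=ctrl.sense();p=s['eef_pos'][:2]-ax;r=np.hypot(*p);u=p/r;t=np.array([u[1],-u[0]])
ph=np.arctan2(p[1],-p[0])
F=s['force'][:2]
print("t",s['time_s'],"phi",ph,ph+2*np.pi,"r",r,"Frad",F@u,"Ftan",F@t,"Fz",s['force'][2],"w",s['grip_width'])
E
python3 f.py
```

```text
t 11.45 phi 2.3363286226618287 8.619513929841414 r 44.59174369899083 Frad -7.464134895007652 Ftan -5.871482904743603 Fz 10.671855936582336 w 0.25040156834929433
```

>>> move_arm([
  [0.56,0.7,0,0,0,0],
  [0.42,0.8,0,0,0,0],
  [0.24,0.86,0,0,0,0],
  [0.07,0.9,0,0,0,0],
  [-0.11,0.89,0,0,0,0],
  [-0.28,0.85,0,0,0,0],
  [-0.45,0.78,0,0,0,0],
  [-0.59,0.67,0,0,0,0],
  [-0.72,0.55,0,0,0,0],
  [-0.81,0.39,0,0,0,0],
])

```text
time_s: 12.45
eef_pos: [477.4, -117.4, 100.8]
ee_rot: [0.0, 1.0, -0.0, 0.002]
force: [6.7, -0.9, 0.8]
grip_width: 0.251
```

```bash
python3 f.py
```

```text
t 12.45 phi -1.945162535062257 4.338022772117329 r 45.56672019152673 Frad 3.3210433107311785 Ftan -5.902260700996725 Fz 0.8493912829166568 w 0.2509784819249803
```

>>> move_arm([
  [-0.87,0.27,0,0,0,0],
  [-0.9,0.04,0,0,0,0],
  [-0.89,-0.13,0,0,0,0],
  [-0.84,-0.31,0,0,0,0],
  [-0.77,-0.47,0,0,0,0],
  [-0.65,-0.62,0,0,0,0],
  [-0.52,-0.73,0,0,0,0],
  [-0.37,-0.82,0,0,0,0],
  [-0.19,-0.88,0,0,0,0],
  [-0.02,-0.9,0,0,0,0],
])

```text
time_s: 13.45
eef_pos: [415.6, -71.9, 100.6]
ee_rot: [0.001, 1.0, -0.0, 0.0]
force: [0.1, -6.3, 4.2]
grip_width: 0.248
```

```bash
python3 f.py
```

```text
t 13.45 phi 0.06799082408289303 6.351176131262479 r 45.180223009450366 Frad -0.49708787183235886 Ftan -6.302938611164315 Fz 4.22371042150229 w 0.24773750859753702
```

>>> move_arm([
  [0.16,-0.88,0,0,0,0],
  [0.33,-0.83,0,0,0,0],
  [0.5,-0.76,0,0,0,0],
  [0.63,-0.63,0,0,0,0],
  [0.75,-0.5,0,0,0,0],
  [0.83,-0.35,0,0,0,0],
  [0.88,-0.16,0,0,0,0],
  [0.9,0,0,0,0,0],
  [0,0,0,0,0,0],
  [0,0,0,0,0,0],
])

```text
time_s: 14.45
eef_pos: [466.3, -31.0, 100.6]
ee_rot: [0.0, 1.0, 0.0, 0.001]
force: [1.9, -5.3, 2.2]
grip_width: 0.248
```

```bash
python3 f.py
python3 - <<'E'
from h import *
cv2.imwrite("pics/s5.png",eyes.capture("side"));zoom("pics/s5.png","pics/s5z.png",200,170,130,100,6)
import pickle;pickle.dump(eyes.camera_params("wrist"),open("P5.pkl","wb"))
cv2.imwrite("pics/w5.png",eyes.capture("wrist"))
E
python3 f.py;python3 arc.py 7.964 .15 20|sed 's/np.float64(\([-0-9.]*\))/\1/g'
```

```text
t 14.45 phi 1.6965004383804692 7.979685745560055 r 44.34156321122973 Frad -4.986390605043491 Ftan 2.5868465752070136 Fz 2.1546642141106864 w 0.2477731381663562
t 14.55 phi 1.6960102865940008 7.9791955937735874 r 44.36641077000304 Frad -3.9811351439987566 Ftan 3.0135470420564063 Fz 2.596584529042896 w 0.24750522642899353
7.964 [[0.66, 0.12, 0, 0, 0, 0], [0.64, 0.23, 0, 0, 0, 0], [0.6, 0.31, 0, 0, 0, 0], [0.54, 0.4, 0, 0, 0, 0], [0.48, 0.48, 0, 0, 0, 0], [0.4, 0.54, 0, 0, 0, 0], [0.31, 0.6, 0, 0, 0, 0], [0.22, 0.63, 0, 0, 0, 0], [0.13, 0.67, 0, 0, 0, 0], [0.02, 0.67, 0, 0, 0, 0]]
9.464 [[-0.07, 0.67, 0, 0, 0, 0], [-0.18, 0.65, 0, 0, 0, 0], [-0.27, 0.62, 0, 0, 0, 0], [-0.36, 0.57, 0, 0, 0, 0], [-0.44, 0.51, 0, 0, 0, 0], [-0.52, 0.43, 0, 0, 0, 0], [-0.57, 0.36, 0, 0, 0, 0], [-0.62, 0.27, 0, 0, 0, 0], [-0.65, 0.17, 0, 0, 0, 0], [-0.67, 0.07, 0, 0, 0, 0]]
```

View pics/s5z.png

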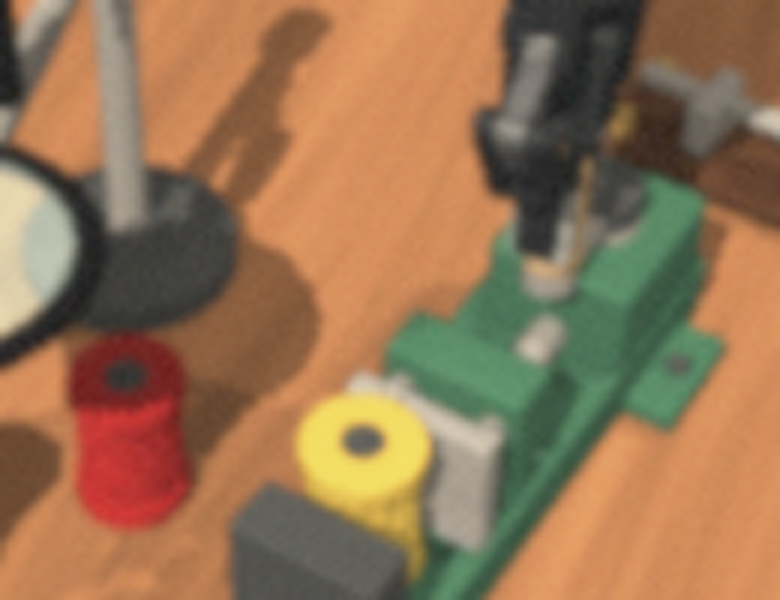

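View pics/w5.png

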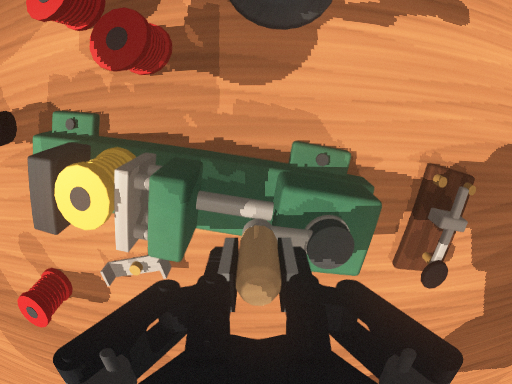

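Run:
```python
from h import *
zoom("pics/w5.png","pics/w5z.png",20,130,200,140,4)
```

```text
(no output)
```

View pics/w5z.png

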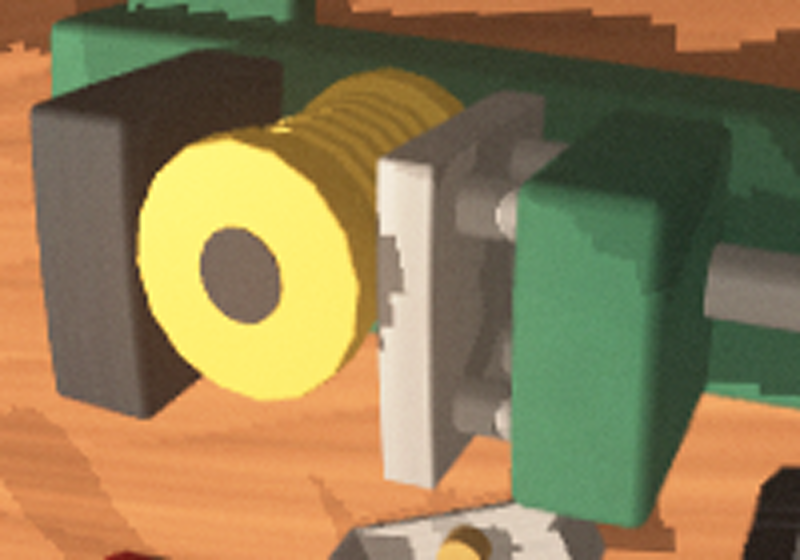

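```bash
cat > m3.py <<'E'
from h import *
import pickle;P=pickle.load(open("P5.pkl","rb"))
W=lambda u,v,z:plane("wrist",20+(u+.5)/4-.5,130+(v+.5)/4-.5,z,P)[:2]
Y=np.array([np.sin(.16),np.cos(.16)]);o=np.array([460.7,-75])
f=[(W(*q,85)-o)@Y for q in[(122,125),(148,415)]];j=[(W(*q,83.5)-o)@Y for q in[(379,160),(385,478)]]
b=[(W(*q,83.5)-o)@Y for q in[(435,165),(432,488)]];e=(W(240,275,90.5)-o)@Y
print(f,j,b,e,np.mean(f)-np.mean(j))
E
python3 m3.py
```

```text
[np.float64(185.2573173540341), np.float64(184.76096262476207)] [np.float64(135.8765263026733), np.float64(136.0521225592763)] [np.float64(126.37855415835078), np.float64(127.25207940849015)] 157.78952925110548 49.04481555842327
```

>>> move_arm([
  [0.66,0.12,0,0,0,0],
  [0.64,0.23,0,0,0,0],
  [0.6,0.31,0,0,0,0],
  [0.54,0.4,0,0,0,0],
  [0.48,0.48,0,0,0,0],
  [0.4,0.54,0,0,0,0],
  [0,0,0,0,0,0],
  [0,0,0,0,0,0],
  [0,0,0,0,0,0],
  [0,0,0,0,0,0],
])

```text
time_s: 15.55
eef_pos: [498.4, -51.2, 100.5]
ee_rot: [-0.0, 1.0, 0.0, -0.001]
force: [-3.6, -2.3, 6.6]
grip_width: 0.251
```

```bash
python3 f.py; python3 arc.py 8.864 .05 30|sed 's/np.float64(\([-0-9.]*\))/\1/g'
```

```text
t 15.55 phi 2.579444294283746 8.862629601463333 r 44.57080160449349 Frad -4.243246200094166 Ftan 0.03694287319204827 Fz 6.6001540284144316 w 0.25093321788653644
8.864 [[0.11, 0.19, 0, 0, 0, 0], [0.11, 0.2, 0, 0, 0, 0], [0.09, 0.21, 0, 0, 0, 0], [0.09, 0.2, 0, 0, 0, 0], [0.07, 0.22, 0, 0, 0, 0], [0.07, 0.21, 0, 0, 0, 0], [0.05, 0.22, 0, 0, 0, 0], [0.04, 0.22, 0, 0, 0, 0], [0.03, 0.23, 0, 0, 0, 0], [0.02, 0.22, 0, 0, 0, 0]]
9.364 [[0.01, 0.22, 0, 0, 0, 0], [0.0, 0.23, 0, 0, 0, 0], [-0.02, 0.22, 0, 0, 0, 0], [-0.02, 0.23, 0, 0, 0, 0], [-0.04, 0.22, 0, 0, 0, 0], [-0.05, 0.22, 0, 0, 0, 0], [-0.06, 0.22, 0, 0, 0, 0], [-0.07, 0.21, 0, 0, 0, 0], [-0.08, 0.21, 0, 0, 0, 0], [-0.09, 0.21, 0, 0, 0, 0]]
9.864 [[-0.1, 0.2, 0, 0, 0, 0], [-0.11, 0.19, 0, 0, 0, 0], [-0.12, 0.19, 0, 0, 0, 0], [-0.13, 0.19, 0, 0, 0, 0], [-0.14, 0.18, 0, 0, 0, 0], [-0.15, 0.17, 0, 0, 0, 0], [-0.15, 0.16, 0, 0, 0, 0], [-0.16, 0.15, 0, 0, 0, 0], [-0.18, 0.15, 0, 0, 0, 0], [-0.17, 0.14, 0, 0, 0, 0]]
```

>>> move_arm([
  [0.11,0.19,0,0,0,0],
  [0.11,0.2,0,0,0,0],
  [0.09,0.21,0,0,0,0],
  [0.09,0.2,0,0,0,0],
  [0.07,0.22,0,0,0,0],
  [0.07,0.21,0,0,0,0],
  [0.05,0.22,0,0,0,0],
  [0.04,0.22,0,0,0,0],
  [0.03,0.23,0,0,0,0],
  [0.02,0.22,0,0,0,0],
])

```text
time_s: 16.55
eef_pos: [505.3, -71.0, 100.5]
ee_rot: [-0.002, 1.0, -0.0, -0.0]
force: [-1.0, 7.1, 8.2]
grip_width: 0.249
```

```bash
python3 f.py
```

```text
t 16.55 phi 3.051795042143792 9.334980349323377 r 44.79352390363597 Frad -0.35906278090725835 Ftan -7.175851957948409 Fz 8.210101731879803 w 0.2489176344081938
```

>>> move_arm([
  [0,0,0,0,0,0],
  [0,0,0,0,0,0],
  [0,0,0,0,0,0],
  [0,0,0,0,0,0],
  [0,0,0,0,0,0],
  [0,0,0,0,0,0],
  [0,0,0,0,0,0],
  [0,0,0,0,0,0],
  [0,0,0,0,0,0],
  [0,0,0,0,0,0],
])

```text
time_s: 17.55
eef_pos: [505.4, -71.3, 100.5]
ee_rot: [-0.001, 1.0, -0.0, -0.0]
force: [-1.7, 5.7, 6.9]
grip_width: 0.249
```

```bash
python3 f.py
```

```text
t 17.55 phi 3.0580724114177746 9.341257718597362 r 44.80988023842908 Frad -1.218170567982692 Ftan -5.860002564378162 Fz 6.887750518714465 w 0.24941471112426264
```

Run:
```python
from h import *
import pickle;pickle.dump(eyes.camera_params("wrist"),open("P6.pkl","wb"))
cv2.imwrite("pics/w6.png",eyes.capture("wrist"));zoom("pics/w6.png","pics/w6z.png",0,130,200,140,4)
```

```text
(no output)
```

View pics/w6.png

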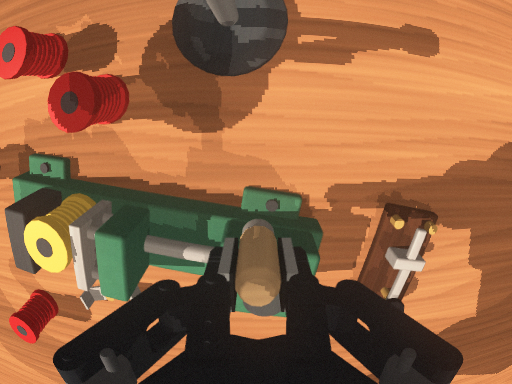

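View pics/w6z.png

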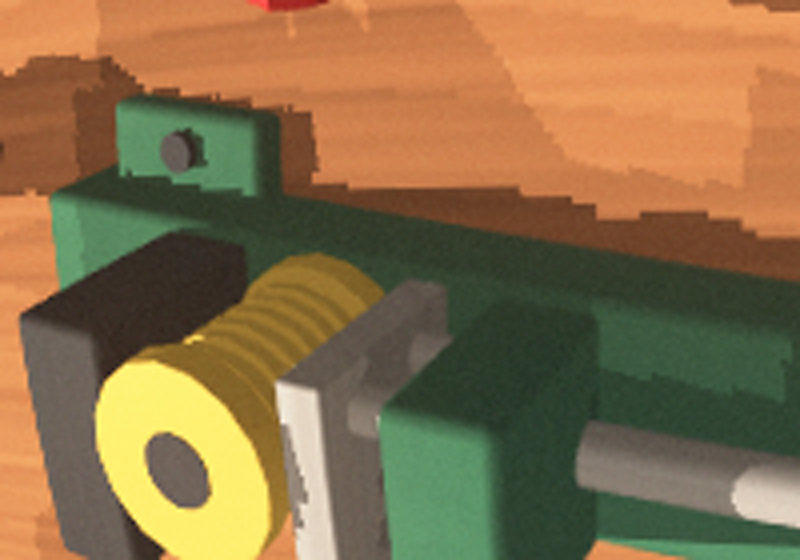

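```bash
cat > m4.py <<'E'
from h import *
import pickle
Y=np.array([np.sin(.16),np.cos(.16)]);o=np.array([460.7,-75])
def run(P,x0,y0,F,J,B,C):
    W=lambda q,z:(plane("wrist",x0+(q[0]+.5)/4-.5,y0+(q[1]+.5)/4-.5,z,P)[:2]-o)@Y
    f,j,b,c=W(F,85),W(J,83.5),W(B,83.5),W(C,82)
    print("fixed",f,"jaw",j,"back",b,"carr",c,"gap",f-j,"spring",b-c)
run(pickle.load(open("P5.pkl","rb")),20,130,(122,125),(379,160),(435,165),(518,190))
run(pickle.load(open("P6.pkl","rb")),0,130,(93,335),(278,385),(323,387),(382,410))
E
python3 m4.py
```

```text
fixed 185.2573173540341 jaw 135.8765263026733 back 126.37855415835078 carr 113.3533569140994 gap 49.380791051360774 spring 13.025197244251387
fixed 184.6051379126328 jaw 140.10093445097425 back 130.17360896886365 carr 119.10922554249393 gap 44.50420346165856 spring 11.064383426369716
```

>>> move_arm([
  [0.01,0.22,0,0,0,0],
  [0,0.23,0,0,0,0],
  [-0.02,0.22,0,0,0,0],
  [-0.02,0.23,0,0,0,0],
  [-0.04,0.22,0,0,0,0],
  [-0.05,0.22,0,0,0,0],
  [-0.06,0.22,0,0,0,0],
  [-0.07,0.21,0,0,0,0],
  [-0.08,0.21,0,0,0,0],
  [-0.09,0.21,0,0,0,0],
])

```text
time_s: 18.6
eef_pos: [502.1, -92.9, 100.6]
ee_rot: [-0.002, 1.0, -0.0, 0.001]
force: [4.1, 7.7, 5.2]
grip_width: 0.25
```

```bash
python3 f.py
```

```text
t 18.6 phi -2.7332929287155756 3.5498923784640106 r 45.09582821407059 Frad 0.7086000749847723 Ftan -8.710040018330428 Fz 5.216282973153874 w 0.250254225153555
```

>>> move_arm([
  [-0.1,0.2,0,0,0,0],
  [-0.11,0.19,0,0,0,0],
  [-0.12,0.19,0,0,0,0],
  [-0.13,0.19,0,0,0,0],
  [0,0,0,0,0,0],
  [0,0,0,0,0,0],
  [0,0,0,0,0,0],
  [0,0,0,0,0,0],
  [0,0,0,0,0,0],
  [0,0,0,0,0,0],
])

```text
time_s: 19.6
eef_pos: [497.7, -101.1, 100.6]
ee_rot: [-0.001, 1.0, -0.0, 0.001]
force: [4.4, 5.4, 3.9]
grip_width: 0.249
```

```bash
python3 f.py;python3 - <<'E'
from h import *
import pickle;pickle.dump(eyes.camera_params("wrist"),open("P7.pkl","wb"))
cv2.imwrite("pics/w7.png",eyes.capture("wrist"));zoom("pics/w7.png","pics/w7z.png",0,130,200,140,4)
E
```

```text
t 19.6 phi -2.5282172591733776 3.7549680480062086 r 45.26751419735281 Frad 0.47283312200006833 Ftan -6.990108781779495 Fz 3.9195098344651393 w 0.24893492366458167
```

View pics/w7z.png

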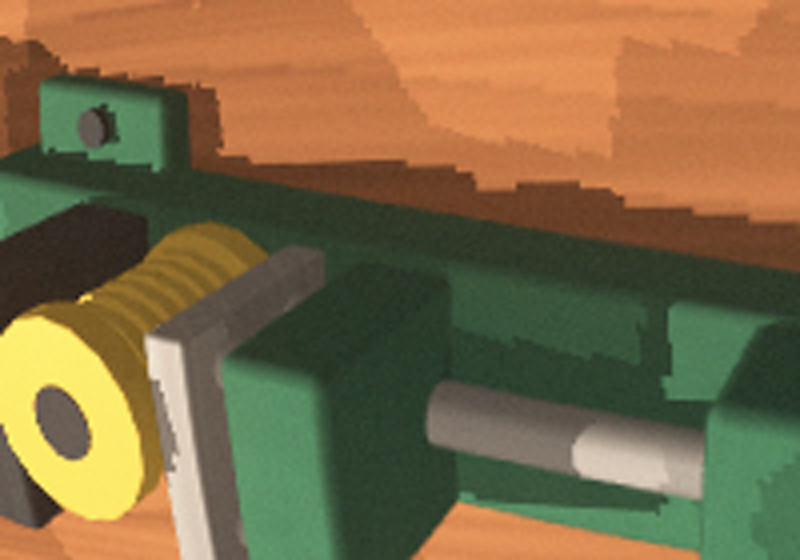

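```bash
cat >> m4.py <<'E'
run(pickle.load(open("P7.pkl","rb")),0,130,(5,270),(147,337),(187,342),(224,364))
E
python3 m4.py
```

```text
fixed 185.2573173540341 jaw 135.8765263026733 back 126.37855415835078 carr 113.3533569140994 gap 49.380791051360774 spring 13.025197244251387
fixed 184.6051379126328 jaw 140.10093445097425 back 130.17360896886365 carr 119.10922554249393 gap 44.50420346165856 spring 11.064383426369716
fixed 178.59941586346406 jaw 140.5106501335448 back 130.23481203252317 carr 122.9059988295905 gap 38.08876572991926 spring 7.328813202932665
```

>>> move_arm([
  [-0.14,0.18,0,0,0,0],
  [-0.13,0.16,0,0,0,0],
  [0,0,0,0,0,0],
  [0,0,0,0,0,0],
  [0,0,0,0,0,0],
  [0,0,0,0,0,0],
  [0,0,0,0,0,0],
  [0,0,0,0,0,0],
  [0,0,0,0,0,0],
  [0,0,0,0,0,0],
])

```text
time_s: 20.65
eef_pos: [495.1, -104.5, 100.6]
ee_rot: [-0.001, 1.0, -0.0, 0.001]
force: [5.5, 5.6, 4.6]
grip_width: 0.249
```

```bash
python3 f.py
```

```text
t 20.65 phi -2.433895953200592 3.8492893539789943 r 45.322700657823596 Frad 0.5055209740559677 Ftan -7.859876313703588 Fz 4.586201821139658 w 0.2490507752831076
```

>>> move_arm([
  [0,0,0,0,0,0],
  [0,0,0,0,0,0],
  [0,0,0,0,0,0],
  [0,0,0,0,0,0],
  [0,0,0,0,0,0],
  [0,0,0,0,0,0],
  [0,0,0,0,0,0],
  [0,0,0,0,0,0],
  [0,0,0,0,0,0],
  [0,0,0,0,0,0],
], grip=4.6)

```text
time_s: 21.65
eef_pos: [494.1, -105.6, 100.3]
ee_rot: [-0.0, 1.0, 0.0, -0.0]
force: [0.8, -0.4, -1.5]
grip_width: 0.537
```

>>> move_arm([
  [0,0,-1,0,0,0],
  [0,0,-2,0,0,0],
  [0,0,-3,0,0,0],
  [0,0,-3,0,0,0],
  [0,0,-3,0,0,0],
  [0,0,-2,0,0,0],
  [0,0,-1,0,0,0],
  [0,0,0,0,0,0],
  [0,0,0,0,0,0],
  [0,0,0,0,0,0],
])

```text
time_s: 22.65
eef_pos: [493.7, -105.4, 249.2]
ee_rot: [-0.0, 1.0, -0.0, -0.001]
force: [-0.0, 0.2, 0.9]
grip_width: 0.543
```

```bash
python3 f.py;python3 - <<'E'
from h import *
import pickle;pickle.dump(eyes.camera_params("wrist"),open("P8.pkl","wb"))
cv2.imwrite("pics/w8.png",eyes.capture("wrist"));zoom("pics/w8.png","pics/w8z.png",0,60,200,140,4)
cv2.imwrite("pics/s8.png",eyes.capture("side"))
print(ctrl.sense()['eef_pos'])
E
```

```text
t 22.65 phi -2.3966694260702073 3.886515881109379 r 44.90831881405518 Frad -0.1544356632481002 Ftan -0.09732862951514804 Fz 0.854712674325723 w 0.5434244859104952
[ 493.82745118 -105.48375977  249.44413696]
```

View pics/w8.png

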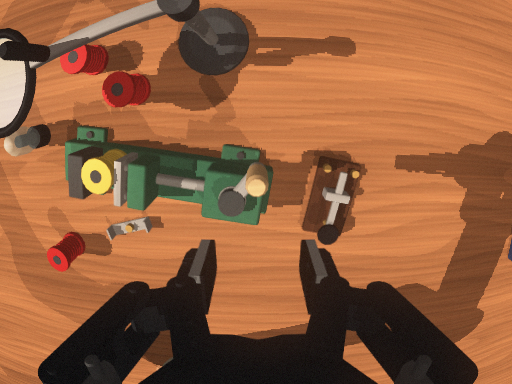

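View pics/s8.png

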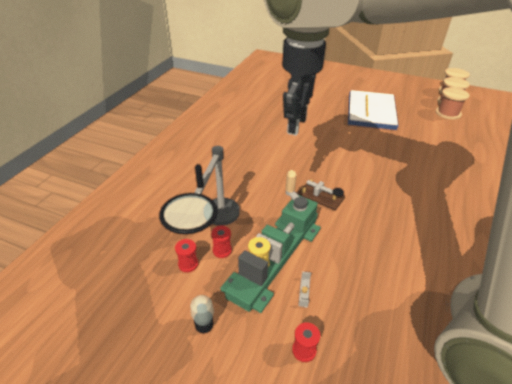

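Run:
```python
from h import *
import pickle;P=pickle.load(open("P8.pkl","rb"))
zoom("pics/w8.png","pics/w8z.png",60,130,220,100,3.6)
a=np.array([495.1,-104.5])-[460.7,-75]
for ph in(9.9,10.0,10.1,10.2):print(ph,proj("wrist",[460.7-45*np.cos(ph),-75+45*np.sin(ph),137],P))
```

```text
9.9 [246.80386402 181.44953674]
10.0 [251.18048578 183.86354255]
10.1 [255.26606231 186.66914447]
10.2 [259.01497436 189.82994038]
```

View pics/w8z.png

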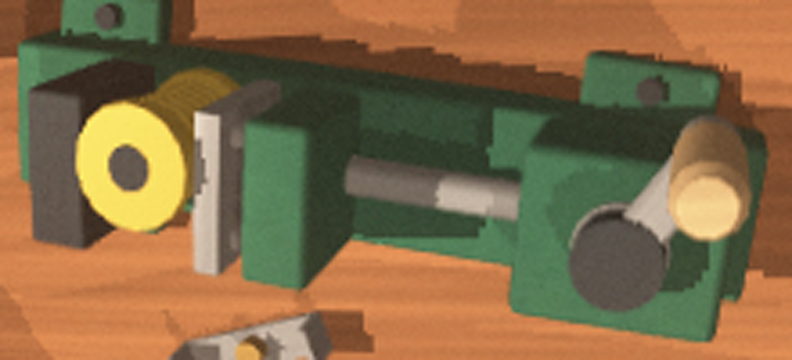

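```bash
python3 -c "
from rig import order,ctrl
print(order.finish_job(), ctrl.sense()['time_s'])"
```

```text
the job is handed in; nothing more can be done
the job is handed in; nothing more can be done
```

I swung the magnifier aside, wound the crank until it stiffened, let go and handed the job in at about 23 s. `order.finish_job()` reports no verdict, so what follows rests on my own measurements.

- **Magnifier:** I moved it by its black grip to about 1.27 rad, by the gripper's position. The later top and wrist pictures show it well off the vise.
- **Crank:** I turned it about 9.3 rad clockwise with a 25 N grip. The drag along the circle rose from about 6 N running free to 8.7 N moving against the former. It stood at 7 to 8 N at rest, a little above the 4.5 to 7 N given for a proper grip, though it includes the drag from my gripping.
- **Force on the former:** I estimate 32 N from the crank angle after contact. The spring gap in the pictures suggests a few newtons more: about 34 N when last measured, before a final 0.1 rad of turn. Both are inside 15 to 60 N.
- **Last look:** After I let go, the knob had not turned back and the former stood upright between the jaws. The key, clip and valve looked to be where they started, and the tool was 249 mm up with no contact force.

**Readings that disagreed:**
- Resting crank force was unclear while the jaw ran free: two readings gave +2.6 N and about 0 N, not the 1 to 3 N expected against the travel. I therefore judged contact mainly by the jaw gap and the crank angle.
- In the last close-up from the gripped position, the fixed jaw's corner came out about 6 mm wrong because it was at the picture's edge. I did not use it.

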